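# Turn a tray of medals over in the turnover frame

### The job

Turn the two medals reverse side up, both together: put the empty tray from the sloping rest mouth down squarely on the loaded tray in the turnover frame, shut the upper clamp arm on it, and swing the crank over the top until the cradle rests at its other stop. Then lift the clamp arm that is now on top until it stays open, take off the emptied tray and set it down on the felt mat just as it is, mouth down. Leave the medals in the other tray in the frame, and leave the other things on the desk alone.

Things in the scene. Friction and masses are not known exactly. Their poses are not given: they have to be found in the camera images.
- stand: Turnover frame's fixed stand: dark wooden base 150 x 220 x 12 mm, two 14 mm thick end posts 118 mm high at y = +-98 mm. Origin: middle of the base's underside, z up. Its y axis runs along the axle, which lies 100 mm above the desk; the crank is at the -y end, both clamp hinges at the +y end.
- cradle (a joint): Turn of the cradle about the axle: 0 = start stop (crank bar on the stand's -x side), 3.14 = other stop (bar on the +x side, all upside down). Positive is a right-hand turn about the stand's +y: the bar goes up over the top. The heavy bar's weight (0.2 N m) and friction (0.25 N m) hold it at either stop: 7 N at the bar turns it.
- cradle_mid (a point): Centre of the cradle, on the axle; axes turn with it (at joint 0 as the stand's). The cradle is a wooden pocket open above and below, 138 (y) x 69 mm (x) clear, walls at the ends and 20 mm along the sides at each corner, flared lead-ins to z = +-42 mm; 6 mm steel rods at x = +-39, z = 0 join the ends. Seam of the closed trays at z = 0, tray backs at z = +-34 mm.
- crank_bar (a point): Middle of the crank's grip bar: round, steel, 14 mm thick, 80 mm long, parallel to the axle and 70 mm from it (at cradle joint 0: stand x = -70, y = -156, z = 100 mm). Free space all round; the crank arm is 40 mm nearer to the stand than this point.
- clamp_a (a joint): Opening of the sprung clamp arm on the cradle face uppermost at the start: 0 shut on a tray back, 1.8 fully open (starts there), stands up leaning 13 degrees outwards. Over-centre spring: below 0.9 rad pulls shut, above pulls open (0.9 N m at the ends), damped. Steel strip 34 x 6 mm along the tray's middle, 128 mm long from its hinge at cradle y = +84, z = +37.5 mm towards the crank.
- clamp_a_bar (a point): Middle of clamp a's grip bar: a round bar 10 mm thick, 46 mm long, parallel to the hinge, carried on two posts at x = +-20 mm, 24 mm above the strip's outer face and 120 mm from the hinge (27 mm off the hinge plane). Shut: at cradle y = -36, z = +64.5 mm. Axes: y along the strip to the hinge, z out of its outer face.
- clamp_b (a joint): The same clamp arm on the other face of the cradle (hinge at cradle y = +84, z = -37.5 mm), which is underneath at the start and uppermost after the turn. Starts shut, carrying the loaded tray. Same values, spring and sizes as clamp a.
- clamp_b_bar (a point): Middle of clamp b's grip bar; made and placed on clamp b as on clamp a.
- tray: Wooden tray that holds the two medals at the start, lying mouth up in the cradle, its long axis along the axle: 132 (x) x 64 (y) x 34 mm (z), two recesses 59 x 54 mm, 8 mm deep side by side along x, walls 5 mm, solid floor 26 mm. Origin: centre of its flat back; +z points out of the mouth. About 0.18 kg.
- cap: The equal, empty tray, mouth down on the sloping rest, its long axis running down the slope; same size, origin and axes (+z out of the mouth, so into the slope at the start).
- rest: Fixed sloping tray rest: slanting board 148 x 50 mm (narrower than the tray) rising towards its own +x at 32 degrees (0.56 rad), with a lip at the low end (12 mm higher than the board), on a 130 x 70 mm foot. Origin: middle of the foot's underside; the board's middle is 78 mm above the desk. Highest point with the tray on it about 150 mm.
- mat: Fixed grey felt mat, 150 (x) x 200 (y) x 3 mm, flat on the desk. Origin: middle of its underside.
- medal_1: Bronze medal, 50 mm across, 6 mm thick, in one recess of the loaded tray; origin in the middle of its reverse (cross in low relief), +z out of its obverse (domed relief), which is up at the start.
- medal_2: The second, equal medal, in the other recess; same origin and axes.
- canister: Bystander: upright screw-top aluminium canister, 64 mm across, 102 mm high; origin under its middle.
- magnifier: Bystander: amber glass lens in a steel ring lying flat, 100 mm across, 12 mm thick, stub handle 40 mm long to its +x; origin under the lens centre.
- caliper: Bystander: brass caliper lying flat, 150 mm long (x) with jaws to 50 mm on its +y side, 10 mm thick; origin under the middle of the beam.
- turn_rim (a point): Bystander: point on the rim of a wooden turntable display stand (disc 140 mm across, 34 mm high, a silver crown leaning on a block on it), 65 mm from its axis.
There are look-alikes about, which are no part of the job. Leave any orange look-alike of the tray alone.

How it is judged:
By the outcome, as a careful person would: the job done as asked, in the order asked, and still so for the second after the job is handed in, with the robot touching nothing.
It also fails if it takes over 72 s, if anything falls off the work surface, if the arm or the gripper's body presses on something with over 40 N, if the wrist force passes 120 N, or if a joint passes its speed limit or range.

### The arm

A 7-joint arm with a two-finger parallel gripper is mounted at the origin on the work surface. World frame = base frame: x ahead of the robot, y to its left, z up, the work surface at z = 0. Lengths are in m, angles in degrees, forces in N, time in s.
With the tool pointing down it reaches from about 0.35 to 0.9 m from the base axis. Payload 7.2 kg.
Tool frame: the origin (TCP) lies on the centre line of the jaws, within the pads' length; the fingertips stand tcp_to_tips ahead of it and the grasp point (between the pads) lies 2 mm behind it (tcp_to_tips is the distance from the TCP to the fingertips, in m); z points along the fingers, y is the line along which they close (so a half turn about z gives the same grasp; the last joint's range is limited). The gripper opens to 88 mm and grips with 3 to 60 N. Pads are 20 mm wide; open, the fingers measure 115 mm over their backs; the gripper's body (75 mm by 178 mm) begins 61 mm behind the grasp point.
Start: joints at [65.936, 23.554, -0.728, 91.456, 0.321, 64.991, -4.71], TCP at [0.215, -0.587, 0.24] pointing down, gripper open.
Joint ranges: [-169.25, 169.25], [-16.82, 113.86], [-84.01, 82.57], [7.8, 145.47], [-59.2, 239.2], [7.22, 106.19], [-163.78, 163.78]. Speed limits (degrees/s): [136.94, 136.94, 172.46, 172.46, 180, 180, 180].

### API

Orientations are given as [roll, pitch, yaw] about the fixed x, y, z axes, in that order (R = Rz(yaw) Ry(pitch) Rx(roll)).
In Python, from cell import get_obs, snapshot, hand_in, spot_in, cut_out, tcp_to_tips gives the robot as it stands.
- The arm moves only by the tool servo_tool, never from a script. Its argument "motion" is one flat list of numbers, 4 for each row, row after row: the shift along the tool's x, y, z in mm, then the turn about the tool's z in rad. A call has 1 to 12 rows; each row shifts and turns the commanded pose from where the row before left it, along the tool's axes as they then stand; what a row does not reach is not made up. A row lasts 1/10 s, in which the tool goes at most 50 mm and 8.59 degrees, less where a joint would pass 70% of its speed; a pose out of reach is approached as far as the arm can. A call with a gripper value outside its range is refused whole. "claw" is the opening in per cent of the stroke, from 0 (shut) to 100 (fully open), set as the call begins (left out, the last holds). The fingers move at their own pace and stop on an object; "force" is the grip in N (left out, the last holds). Time passes only in rows, so rows that do not move let the fingers close. It gives the time, the measured TCP pose, the force, the opening and the grip force at its end, in the units of the state.
- get_obs(): the state, without advancing time (a new reading comes with each control period).
- snapshot(name): name is "scene" or "top" or "wrist"; returns a dict with "pixels" (400x640x3 uint8, red, green, blue), "z_map" (400x640 float32, m along the optical axis (not along the pixel's ray), 0 where there is no reading), "vertical_fov" (degrees; the focal length in pixels is half the picture's height over the tangent of half this angle, whatever the lens; pixels are square), "cx", "cy" (the principal point, pixels), "R" (3x3) and "t" (3): a world point X has camera coordinates R X + t. Camera axes: x right, y down, z forward; pixel columns grow to the right and rows downward; lengths in m; the calibration is good to about 2 mm. A picture is of the moment at which its call begins.
- hand_in(): hands the job in; it is judged then, once.
Trained networks look in a picture, given as the dict that the camera call returned (one of the last four; its "shot" number tells which), for a name from the list of things; names that differ only in an ending like _2 or _b are one class to them, and where a whole thing is asked for, a point or a joint stands for the part that bears it (a point fixed in the world has none). Each returns a list of dicts, best first, with "conf" (0 to 1); they miss things now and then, are a little off and sometimes report something else, mostly with a low value. They report only what shows in the picture. A call takes as long as a camera call. They do not tell look-alikes from the thing itself.
- spot_in(label, picture): "location" ([column, row] in pixels, amid what is visible of it).
- cut_out(label, picture): "pixels" (400x640 bool, what is visible of it) and "location" ([column, row] in pixels, amid what is visible of it).
The state is a dict: "time_s": time; "qpos": joint angles; "joint_velocities": joint speeds; "effort": joint torques, N m; "ee_pos": TCP position; "tcp_rot": TCP orientation; "ft_force": force on the tool from outside, world axes, zero at the start; "ft_torque": the same for the moment, N m; "grip_width": opening from 0.0 (shut) to 1.0 (fully open); "finger_force": force on a finger pad.
Only numpy, scipy, OpenCV 4.12 (cv2) and the standard library are available. Lean on these libraries where they do the work, as an engineer would, in place of code of your own. Each camera call takes 0.05 s, during which the arm holds its last target. There are 200 camera calls.

## Working session

There is one attempt and no reset: what is moved stays moved. The work goes in short steps, Python scripts to look and compute and a tool call to move; the robot and the scene stay as the last step left them, time stands still between calls to the robot, and variables do not carry over. Pictures are saved under pics/ and viewed, at most 10 in all, crops included, and the job is handed in when it is done.

Besides the shell and the picture viewer there is one more tool, called after ">>>" as name(argument=value, ...), one argument or row to a line, values as JSON. servo_tool: Moves the arm, as the interface text tells. Its arguments: {"type":"object","properties":{"motion":{"type":"array","items":{"type":"number"}},"claw":{"type":"number"},"force":{"type":"number"}},"required":["motion"]}

```bash
ls; mkdir -p pics
cat > h.py <<'E'
import numpy as np, cv2
from cell import *
def f(s): return 200/np.tan(np.radians(s["vertical_fov"])/2)
def cloud(s):
    z=s["z_map"]; v,u=np.mgrid[:400,:640]; F=f(s)
    c=np.stack([(u-s["cx"])/F*z,(v-s["cy"])/F*z,z],-1)
    w=(c-np.array(s["t"]))@np.array(s["R"]); w[z<=0]=np.nan
    return w
def save(s,n,crop=None,k=1):
    p=s["pixels"][:,:,::-1]
    if crop: p=p[crop[1]:crop[3],crop[0]:crop[2]]
    cv2.imwrite("pics/"+n,cv2.resize(p,None,fx=k,fy=k,interpolation=cv2.INTER_CUBIC))
def proj(s,X):
    c=np.array(s["R"])@np.array(X)+s["t"]; return [f(s)*c[0]/c[2]+s["cx"],f(s)*c[1]/c[2]+s["cy"]]
E
python3 - <<'E'
from h import *
print(tcp_to_tips, get_obs())
a=snapshot("scene");b=snapshot("top")
for n,s in(("scene",a),("top",b)):
    save(s,n+"1.png"); w=cloud(s)
    print(n,"cam at",-np.array(s["R"]).T@s["t"])
    for l in ["stand","crank_bar","clamp_a_bar","tray","cap","rest","mat","medal_1","canister","magnifier","caliper","turn_rim"]:
        for d in cut_out(l,s)[:3]:
            m=d["pixels"]; print(l,round(d["conf"],2),np.round(d["location"]),m.sum(),np.round(np.nanmedian(w[m],0),3),np.round(np.nanmin(w[m],0),3),np.round(np.nanmax(w[m],0),3))
E
```

```text
pics
0.017 {'time_s': 0.0, 'qpos': array([65.93660621, 23.59961019, -0.72934603, 91.50424944,  0.32168925,
       64.99030445, -4.71117287]), 'joint_velocities': array([ 0.03422129,  0.04993428,  0.06013335, -0.00909442, -0.06871407,
        0.01480675, -0.00617024]), 'effort': array([-1.43763718e-03, -5.87949979e+01,  6.41726442e-01, -2.91075164e+01,
       -5.37589355e-02,  1.83080445e-02,  1.33170161e-04]), 'ee_pos': array([ 0.21515939, -0.58628219,  0.23881196]), 'tcp_rot': array([-1.79908143e+02,  6.89310017e-03,  2.01570511e+01]), 'ft_force': array([ 0.38938604, -0.28523176, -0.24360696]), 'ft_torque': array([ 0.01165007, -0.05616839,  0.06532752]), 'finger_force': 0.0, 'grip_width': 1.0013414830356853}
scene cam at [ 1.11719806 -0.10774185  1.27006323]
stand 0.63 [323. 225.] 4399 [ 0.547 -0.026  0.063] [ 0.32  -0.252 -0.006] [0.612 0.157 0.267]
crank_bar 0.56 [339. 199.] 2065 [0.514 0.022 0.124] [ 0.338 -0.252 -0.005] [0.579 0.157 0.267]
clamp_a_bar 0.74 [358. 174.] 521 [0.511 0.068 0.236] [ 0.329  0.042 -0.006] [0.532 0.159 0.267]
tray 0.65 [188. 141.] 1110 [ 0.212 -0.375  0.
[... 2198 characters left out ...]
 [ 0.503 -0.089  0.092] [ 0.551 -0.045  0.104]
medal_1 0.52 [322. 197.] 246 [ 0.518 -0.008  0.098] [ 0.496 -0.029  0.092] [0.544 0.016 0.104]
medal_1 0.33 [172. 218.] 1435 [0.463 0.376 0.109] [0.397 0.336 0.013] [0.533 0.425 0.146]
canister 0.85 [244. 243.] 564 [0.4   0.186 0.102] [ 0.372  0.159 -0.001] [0.441 0.227 0.108]
canister 0.21 [189. 213.] 610 [0.49  0.353 0.013] [ 0.403  0.329 -0.003] [0.566 0.402 0.121]
magnifier 0.98 [430. 162.] 917 [ 0.635 -0.342  0.01 ] [ 0.584 -0.398 -0.005] [ 0.717 -0.294  0.021]
caliper 0.62 [215. 166.] 352 [0.63  0.298 0.008] [ 0.578  0.249 -0.003] [0.658 0.389 0.016]
turn_rim 0.79 [273. 112.] 1637 [0.781 0.123 0.035] [0.718 0.055 0.002] [0.87  0.19  0.083]
```

View pics/scene1.png

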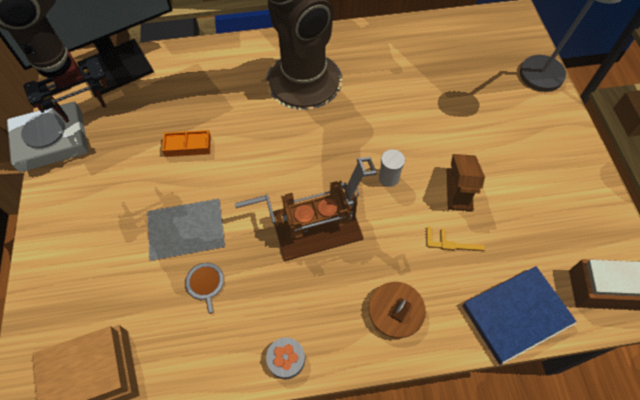

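View pics/top1.png

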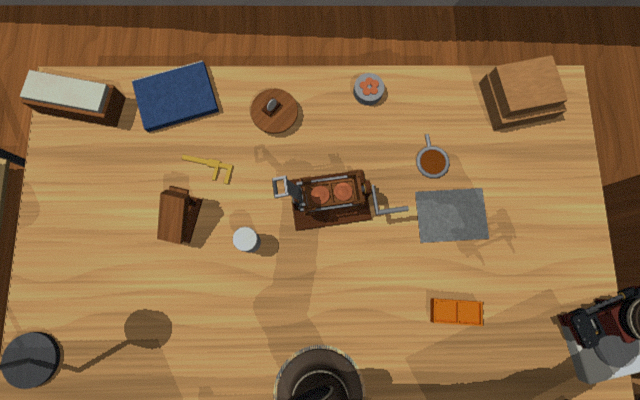

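Candidates: cap = brown tray on the rest (top 172,218 / scene 468,170). Look-alikes are the orange tray (452,314 in top) and the brown boxes at the corners (520,85 and 75,95). Loaded tray = frame pocket (331,197). I choose the one on the rest and will measure it and the stand now.

```bash
cat >> h.py <<'E'
def rect(p):
    r=cv2.minAreaRect((p*1000).astype(np.float32)); return np.round(r[0],1),np.round(r[1],1),round(r[2],1)
E
python3 - <<'E'
from h import *
for n in("scene","top"):
    s=snapshot(n); w=cloud(s); F=f(s)
    c=max(cut_out("cap",s),key=lambda d:d["conf"])["pixels"]
    P=w[c]; P=P[P[:,2]>.05]
    # ransac plane
    rng=np.random.default_rng(0);best=0
    for _ in range(400):
        a=P[rng.choice(len(P),3,False)]; nn=np.cross(a[1]-a[0],a[2]-a[0]); nn/=np.linalg.norm(nn)+1e-12
        k=abs((P-a[0])@nn)<.002
        if k.sum()>best and abs(nn[2])>.6: best=k.sum();K=k
    Q=P[K];m=Q.mean(0);nn=np.linalg.svd(Q-m)[2][2]; nn*=np.sign(nn[2])
    up=np.array([0,0,1])-nn*nn[2]; up/=np.linalg.norm(up); lat=np.cross(nn,up)
    q=np.stack([(Q-m)@up,(Q-m)@lat],1); r=rect(q)
    ctr=m+up*r[0][0]/1000+lat*r[0][1]/1000
    print(n,"cap plane n",nn.round(3),"tilt",np.degrees(np.arccos(nn[2])).round(1),"uphill",up.round(3),"rect",r,"backcentre",ctr.round(4),best,len(P))
    # tray rim + frame things
    reg=(w[...,0]>.4)&(w[...,0]<.65)&(w[...,1]>-.27)&(w[...,1]<.13)
    b=reg&(w[...,2]>.006)&(w[...,2]<.018); print("base",rect(w[b][:,:2]),np.median(w[b][:,2]))
    cr=reg&(w[...,1]<-.165)&(w[...,2]>.08)&(w[...,2]<.13); print("crankbar",rect(w[cr][:,:2]),cr.sum(),np.nanmax(w[cr],0))
    cl=reg&(w[...,2]>.235); print("clampbar",rect(w[cl][:,:2]),w[cl].mean(0),w[cl].max(0))
    md=[w[d["pixels"]] for d in cut_out("medal_1",s)[:2]]; print("medals",[rect(x[:,:2]) for x in md])
    pt=reg&(w[...,2]>.112)&(w[...,2]<.124); print("posts",rect(w[pt][:,:2]))
    mt=cut_out("mat",s)[0]["pixels"]&(w[...,2]<.006); print("mat",rect(w[mt][:,:2]))
    save(s,n+"2.png",(140,120,420,260) if n=="top" else (250,130,510,270),2.8)
E
```

```text
scene cap plane n [-0.517  0.137  0.845] tilt 32.3 uphill [ 0.817 -0.216  0.535] rect (array([-4. , -0.9]), array([136.3,  65.5]), 2.7) backcentre [0.4574 0.3813 0.1079] 450 882
base (array([526.2, -68.1]), array([245.5, 394.2]), 0.7) 0.011883728410199072
crankbar (array([ 474.9, -202.7]), array([16.8, 73.7]), 7.4) 158 [ 0.48722202 -0.1654211   0.11311518]
clampbar (array([507.1,  84.7]), array([48.8, 39.8]), 6.4) [0.50906343 0.08322948 0.25339404] [0.5321723  0.10637248 0.26621206]
medals [(array([519.1,  -7.3]), array([47.9, 47.7]), 59.4), (array([527.2, -69.7]), array([43.6, 49.8]), 83.0)]
posts (array([526. , -86.3]), array([309.6, 108.9]), 86.9)
mat (array([ 473.3, -391.1]), array([159.7, 203.8]), 2.3)
top cap plane n [-0.52   0.116  0.846] tilt 32.2 uphill [ 0.826 -0.184  0.533] rect (array([-1.8, -0.1]), array([ 65.4, 133.6]), 88.7) backcentre [0.4557 0.3824 0.1067] 857 1396
base (array([521.8, -70. ]), array([395.2, 238.6]), 90.0) 0.012230986978548542
crankbar (array([ 474.1, -202.3]), array([13.5, 75.7]), 7.8) 151 [ 0.48471493 -0.16525357  0.11076509]
clampbar (array([506.3,  85.1]), array([46.5, 39. ]), 7.6) [0.50555227 0.08506601 0.25417039] [0.53050827 0.10587463 0.26605474]
medals [(array([517.5,  -7.2]), array([46.2, 47.7]), 46.6), (array([526.5, -71. ]), array([28. , 52.5]), 39.8)]
posts (array([517.2, -44.1]), array([225.7, 102.1]), 89.5)
mat (array([ 475.4, -390.1]), array([150.2, 201.1]), 2.6)
```

View pics/top2.png

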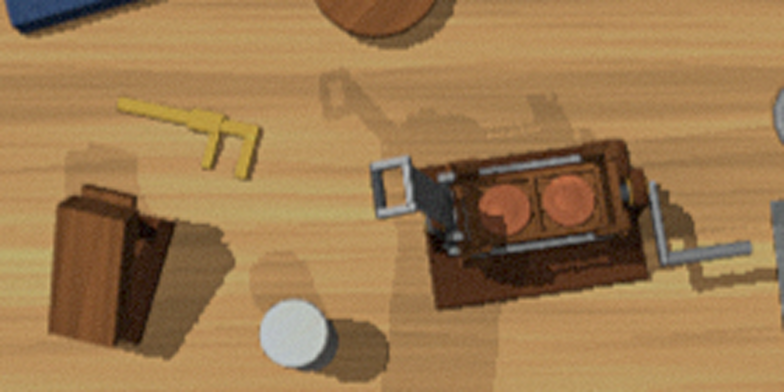

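The crop confirms it: the plain brown tray sits on the rest at (95,265), with the uphill end at +x. The frame is at (540,210) and the crank bar at (705,252). I start moving, rising and turning first.

>>> servo_tool(
  motion=[0,0,-15,-0.14,0,0,-15,-0.14,0,0,-15,-0.14,0,0,-15,-0.14,0,0,-15,-0.14,0,0,-15,-0.14,0,0,-15,-0.14,0,0,-15,-0.14,0,0,-15,-0.14,0,0,-15,-0.14,0,0,-15,-0.14,0,0,-10,-0.14],
  claw=100,
)

```text
time_s: 2.9
ee_pos: [0.2154, -0.5869, 0.4158]
tcp_rot: [-180.0, 0.1, 116.7]
ft_force: [0.4, -0.4, -0.1]
grip_width: 1.002
finger_force: 0.0
```

```bash
cat >> h.py <<'E'
def go(x,y,z,yaw=None):
    o=get_obs(); a=np.radians(o["tcp_rot"][2]); d=(np.array([x,y,z])-o["ee_pos"])*1000
    t=0 if yaw is None else -((yaw-o["tcp_rot"][2]+180)%360-180)
    print("t",round(o["time_s"],2),"pos",o["ee_pos"].round(4),"rot",o["tcp_rot"].round(2),"F",o["ft_force"].round(1))
    print(" tool delta",np.round([d[0]*np.cos(a)+d[1]*np.sin(a),d[0]*np.sin(a)-d[1]*np.cos(a),-d[2]],1),"turn",round(np.radians(t),3))
S=np.array([.5223,-.0383]);PSI=7.6
def st(x,y,z=0):
    a=np.radians(PSI); return np.array([S[0]+(x*np.cos(a)-y*np.sin(a))/1e3,S[1]+(x*np.sin(a)+y*np.cos(a))/1e3,z/1e3])
E
python3 - <<'E'
from h import *
go(.58,-.2,.40,167); go(.47,.38,.2,167)
E
```

```text
t 2.9 pos [ 0.2154 -0.5869  0.4158] rot [-1.7999e+02  6.0000e-02  1.1674e+02] F [ 0.4 -0.4 -0.1]
 tool delta [181.5 499.7  15.8] turn -0.877
t 2.9 pos [ 0.2154 -0.5869  0.4158] rot [-1.7999e+02  6.0000e-02  1.1674e+02] F [ 0.4 -0.4 -0.1]
 tool delta [748.9 662.4 215.8] turn -0.877
```

>>> servo_tool(
  motion=[15,42,0,0,15,42,0,0,15,42,0,0,15,42,0,0,15,42,0,0,15,42,0,0,15,42,0,0,15,42,0,0,15,42,0,0,15,42,0,0,15,42,0,0,15,38,0,0],
)

```text
time_s: 4.1
ee_pos: [0.5843, -0.2015, 0.4147]
tcp_rot: [180.0, 0.0, 116.4]
ft_force: [0.3, 0.2, 0.4]
grip_width: 0.998
finger_force: 0.0
```

Run:
```python
from h import *
go(.47,.38,.4,167)
```

```text
t 4.1 pos [ 0.5843 -0.2015  0.4147] rot [179.99   0.   116.42] F [0.3 0.2 0.4]
 tool delta [571.6 156.4  14.7] turn -0.883
```

>>> servo_tool(
  motion=[45,12,0,0,48,13,0,0,48,13,0,0,48,13,0,0,48,13,0,0,48,13,0,0,48,13,0,0,48,13,0,0,48,13,0,0,48,13,0,0,48,13,0,0,46,14,0,0],
)

```text
time_s: 5.3
ee_pos: [0.4681, 0.3795, 0.4148]
tcp_rot: [180.0, 0.0, 116.4]
ft_force: [1.6, 0.8, -0.5]
grip_width: 1.004
finger_force: 0.0
```

>>> servo_tool(
  motion=[0,0,20,-0.14,0,0,20,-0.14,0,0,20,-0.14,0,0,20,-0.14,0,0,20,-0.14,0,0,20,-0.14,0,0,0,-0.04,0,0,0,0],
)

```text
time_s: 6.1
ee_pos: [0.4689, 0.3773, 0.2939]
tcp_rot: [-180.0, -0.1, 166.8]
ft_force: [0.4, -0.1, 0.1]
grip_width: 1.003
finger_force: 0.0
```

Run:
```python
from h import *
go(.4653,.380,.2,167)
s=snapshot("wrist"); w=cloud(s); save(s,"w1.png")
P=w.reshape(-1,3); P=P[(P[:,2]>.06)&(P[:,2]<.16)&(abs(P[:,0]-.46)<.1)&(abs(P[:,1]-.38)<.07)]
rng=np.random.default_rng(0);best=0
for _ in range(300):
    a=P[rng.choice(len(P),3,False)]; nn=np.cross(a[1]-a[0],a[2]-a[0]); nn/=np.linalg.norm(nn)+1e-12
    k=abs((P-a[0])@nn)<.0015
    if k.sum()>best and .75<abs(nn[2])<.92: best=k.sum();K=k
Q=P[K];m=Q.mean(0);nn=np.linalg.svd(Q-m,full_matrices=False)[2][2]; nn*=np.sign(nn[2])
print(nn,rect(Q[:,:2]),best,len(P)); 
up=np.array([0,0,1])-nn*nn[2]; up/=np.linalg.norm(up); lat=np.cross(nn,up)
r=rect(np.stack([(Q-m)@up,(Q-m)@lat],1)); c=m+up*r[0][0]/1e3+lat*r[0][1]/1e3
print(up,r,c,"body centre",c-nn*.017)
```

```text
t 6.1 pos [0.4689 0.3773 0.2939] rot [-1.7995e+02 -6.0000e-02  1.6684e+02] F [ 0.4 -0.1  0.1]
 tool delta [ 4.1  1.8 93.9] turn -0.003
[-0.51482659  0.1290847   0.84752034] (array([453.8, 383.1]), array([ 64.1, 112.6]), 76.2) 7992 9099
[ 0.82207326 -0.20612199  0.53076292] (array([-3.7,  0.1]), array([132.6,  64.1]), 0.3) [0.45333225 0.38329625 0.10615853] body centre [0.46208431 0.38110181 0.09175068]
```

>>> servo_tool(
  motion=[7,2,20,0.013,0.5,0,25,0,0,0,30,0,0,0,30,0,0,0,25,0,0,0,20,0,0,0,15,0,0,0,12,0,0,0,12,0,0,0,12,0,0,0,0,0],
)

```text
time_s: 7.25
ee_pos: [0.4616, 0.3808, 0.0922]
tcp_rot: [-179.9, -0.1, 166.1]
ft_force: [1.4, -0.0, -0.5]
grip_width: 1.001
finger_force: 0.0
```

>>> servo_tool(
  motion=[0,0,0,0,0,0,0,0,0,0,0,0,0,0,0,0,0,0,0,0,0,0,0,0],
  claw=0,
  force=25,
)

```text
time_s: 7.85
ee_pos: [0.4622, 0.3816, 0.0942]
tcp_rot: [180.0, 0.0, 166.1]
ft_force: [-0.2, -0.4, 5.2]
grip_width: 0.726
finger_force: 25.0
```

>>> servo_tool(
  motion=[0,0,-10,0,0,0,-20,0,0,0,-25,0,0,0,-25,0,0,0,-20,0,20,-8,0,0,25,-10,0,0,25,-10,0,0,25,-10,0,0,25,-10,0,0,23,-8,0,0],
)

```text
time_s: 8.95
ee_pos: [0.3082, 0.3607, 0.1937]
tcp_rot: [-179.9, 0.0, 166.1]
ft_force: [-0.2, 0.9, -2.2]
grip_width: 0.728
finger_force: 25.0
```

>>> servo_tool(
  motion=[0,0,10,0,0,0,30,0,0,0,30,0,0,0,30,0,0,0,25,0,0,0,10,0,0,0,5,0,0,0,0,0],
)

```text
time_s: 9.75
ee_pos: [0.3098, 0.3616, 0.0538]
tcp_rot: [-180.0, -0.0, 166.1]
ft_force: [-0.0, 0.1, -1.5]
grip_width: 0.728
finger_force: 25.0
```

Now reduce the grip and press down so the tray pivots level.

>>> servo_tool(
  motion=[0,0,0,0,0,0,4,0,0,0,4,0,0,0,4,0,0,0,4,0,0,0,4,0],
  force=12,
)

```text
time_s: 10.35
ee_pos: [0.3101, 0.3616, 0.0336]
tcp_rot: [180.0, 0.0, 166.1]
ft_force: [2.3, -0.7, 2.4]
grip_width: 0.726
finger_force: 12.0
```

Run:
```python
from h import *
go(.31,.36,.026)
s=snapshot("scene"); save(s,"s3.png",(380,60,500,150),5)
w=cloud(s); P=w.reshape(-1,3); P=P[(abs(P[:,0]-.31)<.09)&(abs(P[:,1]-.36)<.05)&(P[:,2]>.006)&(P[:,2]<.06)]
for x in np.arange(.23,.4,.02):
    q=P[abs(P[:,0]-x)<.01]; print(round(x,2),len(q),q[:,2].max().round(3) if len(q) else'')
```

```text
t 10.35 pos [0.3101 0.3616 0.0336] rot [1.7996e+02 3.0000e-02 1.6607e+02] F [ 2.3 -0.7  2.4]
 tool delta [-0.3 -1.5  7.6] turn 0.0
0.23 0 
0.25 2 0.007
0.27 44 0.045
0.29 38 0.05
0.31 147 0.06
0.33 135 0.06
0.35 69 0.06
0.37 120 0.06
0.39 57 0.06
```

View pics/s3.png

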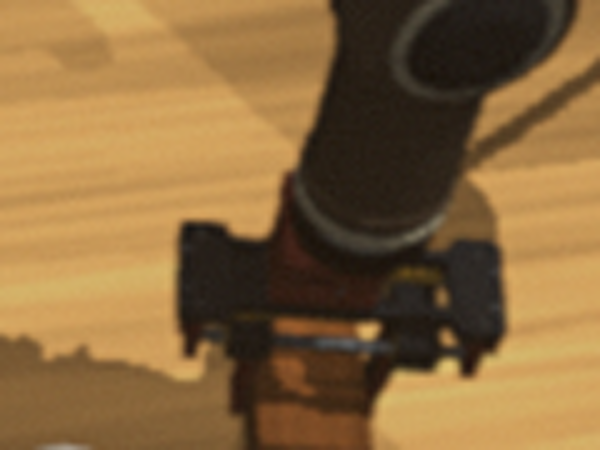

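The crop shows the tray under the gripper at about (310,390), still tilted with its near end up. I keep pressing, then open and look from above.

>>> servo_tool(
  motion=[0,0,4,0,0,0,4,0,0,0,0,0],
)

```text
time_s: 10.7
ee_pos: [0.309, 0.361, 0.0249]
tcp_rot: [-179.9, -0.1, 166.1]
ft_force: [-1.3, 0.3, -1.9]
grip_width: 0.729
finger_force: 12.0
```

>>> servo_tool(
  motion=[0,0,0,0,0,0,0,0,0,0,0,0,0,0,0,0,0,0,-20,0,0,0,-30,0,0,0,-40,0,0,0,-40,0,0,0,-30,0,0,0,0,0],
  claw=100,
)

```text
time_s: 11.7
ee_pos: [0.3107, 0.3632, 0.1893]
tcp_rot: [179.7, 0.2, 166.1]
ft_force: [0.1, -0.4, 0.5]
grip_width: 1.0
finger_force: 0.0
```

```bash
cat >> h.py <<'E'
def top(cx,cy,zl,zh,r=.1,cam="wrist",n=None):
    s=snapshot(cam); w=cloud(s); P=w.reshape(-1,3); P=P[np.linalg.norm(P[:,:2]-[cx,cy],axis=1)<r]; P=P[(P[:,2]>zl)&(P[:,2]<zh)]
    print(rect(P[:,:2]),len(P),"z",np.percentile(P[:,2],[5,50,95]).round(4))
    if n: save(s,n)
    return s,w
E
python3 - <<'E'
from h import *
go(.31,.36,.026)
s,w=top(.31,.36,.025,.08)
E
```

```text
t 11.7 pos [0.3107 0.3632 0.1893] rot [179.71   0.21 166.07] F [ 0.1 -0.4  0.5]
 tool delta [-1.000e-01 -3.300e+00  1.633e+02] turn 0.0
(array([327.5, 366.4]), array([ 85.7, 159.2]), 77.1) 10104 z [0.0328 0.034  0.0353]
```

Run:
```python
from h import *
s=snapshot("wrist");w=cloud(s)
m=((abs(w[...,2]-.034)<.003)&(np.linalg.norm(w[...,:2]-[.31,.36],axis=2)<.12)).astype(np.uint8)
n,l,st_,c=cv2.connectedComponentsWithStats(m); k=1+st_[1:,4].argmax(); print(st_[k],rect(w[l==k][:,:2]))
```

```text
[  279   118    75   142 10072] (array([312.7, 359.4]), array([ 64.2, 132.2]), 76.1)
```

>>> servo_tool(
  motion=[-3,-3,20,0,0,0,30,0,0,0,40,0,0,0,30,0,0,0,20,0,0,0,14,0,0,0,6,0,0,0,0,0],
)

```text
time_s: 12.6
ee_pos: [0.3113, 0.3575, 0.0249]
tcp_rot: [-179.9, -0.1, 166.1]
ft_force: [-0.4, 0.1, -0.4]
grip_width: 0.998
finger_force: 0.0
```

>>> servo_tool(
  motion=[0,0,0,0,0,0,0,0,0,0,0,0,0,0,0,0,0,0,0,0,0,0,0,0],
  claw=0,
  force=30,
)

```text
time_s: 13.2
ee_pos: [0.3124, 0.3582, 0.0263]
tcp_rot: [179.9, 0.1, 166.1]
ft_force: [-0.5, -1.2, 6.0]
grip_width: 0.725
finger_force: 30.0
```

>>> servo_tool(
  motion=[0,0,-15,0,0,0,-30,0,0,0,-40,0,0,0,-45,0,0,0,-45,0,0,0,-45,0,0,0,-40,0,0,0,-30,0,0,0,0,0],
)

```text
time_s: 14.1
ee_pos: [0.3124, 0.359, 0.319]
tcp_rot: [179.8, 0.2, 166.1]
ft_force: [-0.1, 1.1, -2.6]
grip_width: 0.733
finger_force: 30.0
```

Run:
```python
from h import *
print(st(0,0,250)); go(*st(0,0,300),97.6)
```

```text
[ 0.5223 -0.0383  0.25  ]
t 14.1 pos [0.3124 0.359  0.319 ] rot [179.76   0.22 166.07] F [-0.1  1.1 -2.6]
 tool delta [-299.4 -335.1   19. ] turn 1.195
```

>>> servo_tool(
  motion=[-15,-17,-5,0,-25,-28,-5,0,-28,-31,-5,0,-28,-31,-5,0,-28,-31,0,0,-28,-31,0,0,-28,-31,0,0,-28,-31,0,0,-28,-31,0,0,-28,-31,0,0,-20,-24,0,0,-15,-18,0,0],
)

```text
time_s: 15.3
ee_pos: [0.5215, -0.0419, 0.3337]
tcp_rot: [-180.0, -0.2, 166.0]
ft_force: [0.3, 0.7, -2.2]
grip_width: 0.728
finger_force: 30.0
```

>>> servo_tool(
  motion=[0,0,0,0.13,0,0,0,0.13,0,0,0,0.13,0,0,0,0.13,0,0,0,0.13,0,0,0,0.13,0,0,0,0.13,0,0,0,0.13,0,0,0,0.13,0,0,0,0.025,0,0,0,0],
)

```text
time_s: 16.4
ee_pos: [0.5212, -0.0389, 0.335]
tcp_rot: [-179.9, -0.0, 97.8]
ft_force: [0.8, 0.0, -2.4]
grip_width: 0.728
finger_force: 30.0
```

Run:
```python
from h import *
go(*st(0,0,200),97.6)
s=snapshot("wrist"); save(s,"w2.png",(0,0,640,400),1.2); w=cloud(s)
print("cam",-np.array(s["R"]).T@s["t"])
for l in("stand","crank_bar","medal_1","tray","cap"):
  for d in cut_out(l,s)[:2]: q=w[d["pixels"]]; print(l,round(d["conf"],2),rect(q[:,:2]),np.nanmedian(q[:,2]))
```

```text
t 16.4 pos [ 0.5212 -0.0389  0.335 ] rot [-1.7994e+02 -1.0000e-02  9.7810e+01] F [ 0.8  0.  -2.4]
 tool delta [  0.4   1.2 135. ] turn 0.004
cam [0.51026422 0.03944222 0.48017586]
stand 0.72 (array([498.6,  79.2]), array([156. , 142.4]), 15.0) 0.14679578135131177
crank_bar 0.7 (array([502.3,  76.8]), array([118.6, 150.7]), 12.0) 0.19997497424401225
medal_1 0.61 (array([513.6,  14. ]), array([29.5,  6.5]), 7.8) 0.0976425845967545
tray 0.67 (array([513.3,  20. ]), array([63. , 19.6]), 7.7) 0.09278526718923416
tray 0.55 (array([499.9,  74.9]), array([117.1, 148.7]), 14.8) 0.20317684178212908
cap 0.96 (array([nan, nan]), array([nan,  0.]), nan) 0.34276084645781035
cap 0.43 (array([502.6,  30.3]), array([12. ,  3.6]), 8.1) 0.06692658528131377
```

View pics/w2.png

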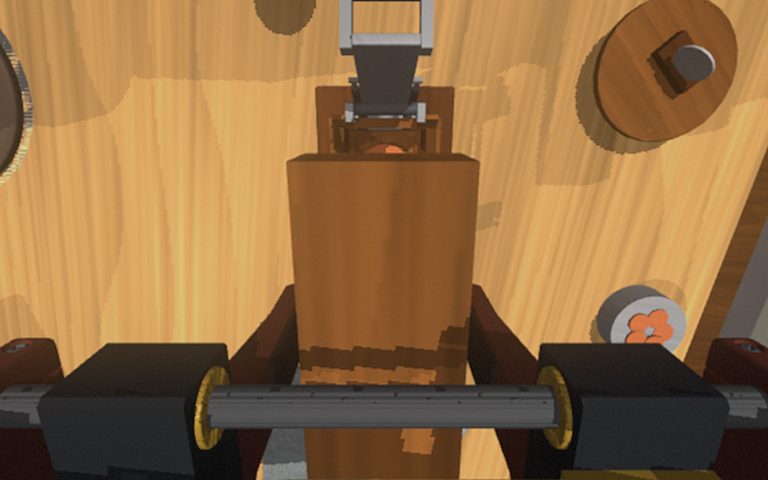

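Run:
```python
from h import *
s=snapshot("wrist"); w=cloud(s)
m=(abs(w[...,2]-.343)<.006)&(w[...,1]<.05); print("cap",rect(w[m][:,:2]),np.median(w[m][:,2]))
a=np.radians(7.7); X=np.array([np.cos(a),np.sin(a)]);Y=np.array([-np.sin(a),np.cos(a)])
L=(w[...,:2]-S)@X*1000; M=(w[...,:2]-S)@Y*1000
for zl,zh in((.088,.096),(.096,.104),(.104,.115),(.115,.12),(.12,.128),(.128,.136),(.136,.146),(.15,.17),(.17,.2),(.2,.23)):
    k=(w[...,2]>zl)&(w[...,2]<zh)&(abs(L)<70)&(M>0)&(M<150)
    if k.sum()>5: print(zl,k.sum(),"stand x",np.percentile(L[k],[1,99]).round(1),"mid",np.percentile(L[k],[1,99]).mean().round(1),"y",np.percentile(M[k],[1,99]).round(1))
```

```text
cap (array([520.9, -40. ]), array([ 81.9, 132.9]), 7.7) 0.3433046753743374
0.088 533 stand x [-35.8  33.3] mid -1.3 y [48.7 67. ]
0.096 639 stand x [-35.7  33.2] mid -1.3 y [49.1 68.3]
0.104 64 stand x [-35.8  33.4] mid -1.2 y [52.2 81.5]
0.115 32 stand x [-35.8  33.5] mid -1.2 y [52.1 69.4]
0.128 837 stand x [-45.8  44.1] mid -0.8 y [52.7 92.3]
0.136 1025 stand x [-44.8  42.6] mid -1.1 y [52.5 94.8]
0.15 371 stand x [-25.8  23.7] mid -1.1 y [ 86.4 102.5]
0.17 547 stand x [-25.8  23.6] mid -1.1 y [ 91.5 106.5]
0.2 674 stand x [-17.5  15.6] mid -0.9 y [ 98.2 105.2]
```

>>> servo_tool(
  motion=[1,0,20,0,0,0,30,0,0,0,35,0,0,0,30,0,0,0,20,0,0,0,15,0,0,0,10,0,0,0,6,0,0,0,6,0,0,0,6,0,0,0,6,0,0,0,0,0],
)

```text
time_s: 17.95
ee_pos: [0.5211, -0.0384, 0.1511]
tcp_rot: [-180.0, -0.0, 97.6]
ft_force: [0.6, -0.0, -2.0]
grip_width: 0.727
finger_force: 30.0
```

>>> servo_tool(
  motion=[0,0,5,0,0,0,5,0,0,0,5,0,0,0,4,0,0,0,3,0,0,0,0,0],
)

```text
time_s: 18.55
ee_pos: [0.5212, -0.0383, 0.1292]
tcp_rot: [-180.0, -0.0, 97.6]
ft_force: [-0.0, 0.1, -1.7]
grip_width: 0.728
finger_force: 30.0
```

>>> servo_tool(
  motion=[0,0,2,0,0,0,1,0,0,0,0,0],
)

```text
time_s: 18.85
ee_pos: [0.5214, -0.0384, 0.1266]
tcp_rot: [-180.0, 0.0, 97.6]
ft_force: [0.2, -1.6, -2.1]
grip_width: 0.722
finger_force: 30.0
```

>>> servo_tool(
  motion=[0,0,0,0,0,0,0,0,0,0,0,0,0,0,0,0,0,0,-15,0,0,0,-30,0,0,0,-40,0,0,0,-45,0,0,0,-45,0,0,0,-25,0,0,0,0,0],
  claw=100,
)

```text
time_s: 19.95
ee_pos: [0.523, -0.0377, 0.3318]
tcp_rot: [179.6, 0.1, 97.6]
ft_force: [0.3, 0.4, 0.1]
grip_width: 0.997
finger_force: 0.0
```

```bash
sed -i 's/^S=.*/S=np.array([.5211,-.0385]);PSI=7.7/' h.py
python3 - <<'E'
from h import *
s=snapshot("wrist"); w=cloud(s)
m=((abs(w[...,2]-.134)<.012)&(np.linalg.norm(w[...,:2]-S,axis=2)<.07)); P=w[m]
A=np.c_[P[:,:2]-S,np.ones(len(P))]; k=abs(P[:,2]-np.median(P[:,2]))<.004; print(np.linalg.lstsq(A[k],P[k,2],rcond=None)[0],k.sum(),np.median(P[:,2]),rect(P[k][:,:2]))
t=w[(w[...,2]>.225)&(w[...,2]<.275)&(w[...,1]>.05)]; print("clamp a",rect(t[:,:2]),t.max(0))
print("pred bar",st(0,137.5,248)); go(*st(0,165,330),7.7)
E
```

```text
[-0.00118876 -0.0005043   0.13377739] 8076 0.13380599551811168 (array([521.1, -40.6]), array([ 82.5, 135.7]), 7.6)
clamp a (array([505.4,  80.1]), array([46.2, 31.8]), 7.5) [0.52949302 0.09793554 0.2640339 ]
pred bar [0.5026769  0.09776019 0.248     ]
t 20.0 pos [ 0.5221 -0.038   0.3293] rot [1.7976e+02 8.0000e-02 9.7630e+01] F [ 0.2  0.5 -1.1]
 tool delta [164.6  -1.2  -0.7] turn 1.57
```

>>> servo_tool(
  motion=[25,0,0,0,35,0,0,0,40,0,0,0,40,0,0,0,28,-1,0,0,0,0,0,0.14,0,0,0,0.14,0,0,0,0.14,0,0,0,0.14,0,0,0,0.14,0,0,0,0.14,0,0,0,0.14],
  claw=0,
)

```text
time_s: 21.2
ee_pos: [0.4974, 0.1279, 0.3256]
tcp_rot: [-179.9, 0.1, 41.2]
ft_force: [0.3, 0.5, 0.3]
grip_width: 0.001
finger_force: 0.0
```

>>> servo_tool(
  motion=[0,0,0,0.14,0,0,0,0.14,0,0,0,0.14,0,0,0,0.14,0,0,0,0.03,0,0,0,0],
)

```text
time_s: 21.8
ee_pos: [0.4977, 0.128, 0.326]
tcp_rot: [180.0, 0.1, 7.8]
ft_force: [0.2, 0.5, 0.2]
grip_width: 0.003
finger_force: 0.0
```

Run:
```python
from h import *
go(*st(0,168,242),7.7)
```

```text
t 21.8 pos [0.4977 0.128  0.326 ] rot [1.7999e+02 8.0000e-02 7.8200e+00] F [0.2 0.5 0.2]
 tool delta [ 0.9  0.2 84. ] turn 0.002
```

>>> servo_tool(
  motion=[1,0,20,0,0,0,30,0,0,0,24,0,0,0,10,0,0,5,0,0,0,10,0,0,0,12,0,0,0,12,0,0,0,12,0,0,0,12,0,0,0,12,0,0,0,12,0,0],
)

```text
time_s: 23.0
ee_pos: [0.5125, 0.0428, 0.2451]
tcp_rot: [-179.9, -0.3, 7.8]
ft_force: [2.2, 4.6, -1.9]
grip_width: 0.005
finger_force: 2.3
```

>>> servo_tool(
  motion=[0,12,0,0,0,12,0,0,0,12,0,0,0,12,0,0,0,10,0,0,0,0,0,0,0,0,0,0,0,0,0,0],
)

```text
time_s: 23.8
ee_pos: [0.5185, -0.0152, 0.2427]
tcp_rot: [180.0, -0.0, 7.7]
ft_force: [-0.1, -1.0, -0.3]
grip_width: 0.005
finger_force: 0.0
```

Run:
```python
from h import *
s=snapshot("scene"); save(s,"s4.png",(230,110,430,260),4)
w=cloud(s); a=np.radians(PSI);L=(w[...,:2]-S)@[np.cos(a),np.sin(a)]*1e3;M=(w[...,:2]-S)@[-np.sin(a),np.cos(a)]*1e3
k=(abs(L)<26)&(M>-60)&(M<-20)&(w[...,2]>.145)&(w[...,2]<.19); print(k.sum(),np.percentile(w[...,2][k],[50,98]) if k.any() else 0, np.median(M[k]))
go(*st(-70,-156,280),97.7)
```

```text
91 [0.16798988 0.17260339] -34.81691798074866
t 23.85 pos [ 0.5185 -0.0151  0.2428] rot [ 1.80e+02 -1.00e-02  7.71e+00] F [0.4 0.4 0.4]
 tool delta [-70.6 179.5 -37.2] turn -1.571
```

View pics/s4.png

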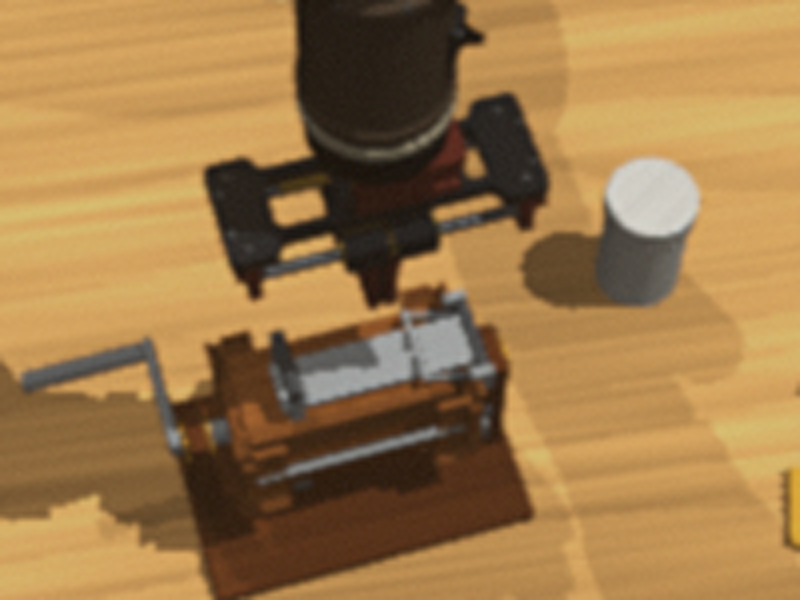

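The picture shows clamp a lying flat on the cap's back (bar at (285,375)), with the crank bar at (85,365). On to the crank.

>>> servo_tool(
  motion=[0,0,-10,0,-10,20,-10,0,-15,40,-10,0,-15,45,-5,0,-15,45,0,0,-15,30,0,-0.13,0,0,0,-0.14,0,0,0,-0.14,0,0,0,-0.14,0,0,0,-0.14,0,0,0,-0.14,0,0,0,-0.14],
  claw=60,
)

```text
time_s: 25.05
ee_pos: [0.4734, -0.2029, 0.2785]
tcp_rot: [180.0, 0.0, 63.6]
ft_force: [0.3, -0.6, 0.3]
grip_width: 0.598
finger_force: 0.0
```

>>> servo_tool(
  motion=[0,0,0,-0.14,0,0,0,-0.14,0,0,0,-0.14,0,0,0,-0.14,0,0,0,-0.04,0,0,0,0],
)

```text
time_s: 25.65
ee_pos: [0.4734, -0.2031, 0.2784]
tcp_rot: [180.0, 0.0, 97.7]
ft_force: [-0.7, 0.4, -1.1]
grip_width: 0.6
finger_force: 0.0
```

Run:
```python
from h import *
go(*st(-70,-160,98),97.7)
s=snapshot("wrist"); w=cloud(s); a=np.radians(PSI);L=(w[...,:2]-S)@[np.cos(a),np.sin(a)]*1e3;M=(w[...,:2]-S)@[-np.sin(a),np.cos(a)]*1e3
k=(abs(L+70)<25)&(M<-125)&(M>-205)&(w[...,2]>.085)&(w[...,2]<.125); print(k.sum(),np.percentile(L[k],[2,50,98]),np.percentile(M[k],[1,99]),np.percentile(w[...,2][k],95))
```

```text
t 25.65 pos [ 0.4734 -0.2031  0.2784] rot [1.7997e+02 2.0000e-02 9.7670e+01] F [-0.7  0.4 -1.1]
 tool delta [ -3.3  -0.6 180.4] turn -0.0
1013 [-76.75331403 -69.90365723 -63.08671349] [-191.78161278 -125.30946243] 0.10764895960452135
```

>>> servo_tool(
  motion=[-3,-0.5,20,0,0,0,35,0,0,0,40,0,0,0,35,0,0,0,25,0,0,0,15,0,0,0,10,0,0,0,0,0],
)

```text
time_s: 26.5
ee_pos: [0.4727, -0.206, 0.0969]
tcp_rot: [-179.9, -0.1, 97.6]
ft_force: [0.2, -0.3, -0.0]
grip_width: 0.599
finger_force: 0.0
```

>>> servo_tool(
  motion=[0,0,0,0,0,0,0,0,0,0,0,0,0,0,0,0,0,0,0,0,0,0,0,0],
  claw=0,
  force=30,
)

```text
time_s: 27.1
ee_pos: [0.4744, -0.2062, 0.0981]
tcp_rot: [179.8, 0.0, 97.6]
ft_force: [4.3, 0.7, -1.7]
grip_width: 0.15
finger_force: 30.0
```

>>> servo_tool(
  motion=[0,0.6,-9.1,0,0,1.8,-9,0,0,2.9,-8.7,0,0,4.1,-8.2,0,0,5.1,-7.6,0,0,6,-6.9,0],
)

```text
time_s: 27.7
ee_pos: [0.4897, -0.2042, 0.1462]
tcp_rot: [-179.5, -0.1, 97.5]
ft_force: [-10.1, -3.7, -4.6]
grip_width: 0.149
finger_force: 30.0
```

>>> servo_tool(
  motion=[0,6.9,-6,0,0,7.6,-5.1,0,0,8.2,-4.1,0,0,8.7,-2.9,0,0,9,-1.8,0,0,9.1,-0.6,0,0,9.1,0.6,0,0,9,1.8,0,0,8.7,2.9,0],
)

```text
time_s: 28.6
ee_pos: [0.5681, -0.1942, 0.1636]
tcp_rot: [-179.8, 0.1, 97.6]
ft_force: [-6.1, -2.9, 2.0]
grip_width: 0.151
finger_force: 30.0
```

>>> servo_tool(
  motion=[0,8.2,4.1,0,0,7.6,5.1,0,0,6.9,6,0,0,6,6.9,0,0,5.1,7.6,0,0,4.1,8.2,0,0,2.9,8.7,0,0,1.8,9,0,0,0.6,9,0,0,0,1,0,0,0,0,0],
)

```text
time_s: 29.7
ee_pos: [0.6131, -0.1885, 0.0971]
tcp_rot: [179.9, 0.1, 97.6]
ft_force: [3.6, -4.2, -5.3]
grip_width: 0.152
finger_force: 30.0
```

Run:
```python
from h import *
go(*st(70,-160,98))
```

```text
t 29.7 pos [ 0.6131 -0.1885  0.0971] rot [1.7986e+02 6.0000e-02 9.7590e+01] F [ 3.6 -4.2 -5.3]
 tool delta [ 0.9 -1.1 -0.9] turn 0.0
```

>>> servo_tool(
  motion=[0,0,0,0,0,0,0,0,0,0,0,0,0,0,-10,0,0,0,-25,0,0,0,-40,0,0,0,-45,0,0,0,-40,0,0,0,-20,0,0,0,0,0],
  claw=60,
)

```text
time_s: 30.7
ee_pos: [0.6133, -0.1874, 0.2814]
tcp_rot: [179.6, 0.1, 97.6]
ft_force: [-0.2, 0.3, -0.4]
grip_width: 0.599
finger_force: 0.0
```

>>> servo_tool(
  motion=[20,-10,0,0.14,0,0,0,0.14,0,0,0,0.14,0,0,0,0.14,0,0,0,0.14,0,0,0,0.14,0,0,0,0.14,0,0,0,0.14,0,0,0,0.14,0,0,0,0.14,0,0,0,0.14,0,0,0,0.03],
)

```text
time_s: 31.9
ee_pos: [0.5987, -0.1689, 0.2757]
tcp_rot: [-180.0, 0.1, 7.5]
ft_force: [-0.1, 0.3, 0.6]
grip_width: 0.6
finger_force: 0.0
```

Run:
```python
from h import *
go(*st(0,-36,280),7.7)
s=snapshot("scene"); save(s,"s5.png",(230,110,430,260),4)
```

```text
t 31.9 pos [ 0.5987 -0.1689  0.2757] rot [-1.7997e+02  1.0000e-01  7.5100e+00] F [-0.1  0.3  0.6]
 tool delta [ -59.7 -103.4   -4.3] turn -0.003
```

View pics/s5.png

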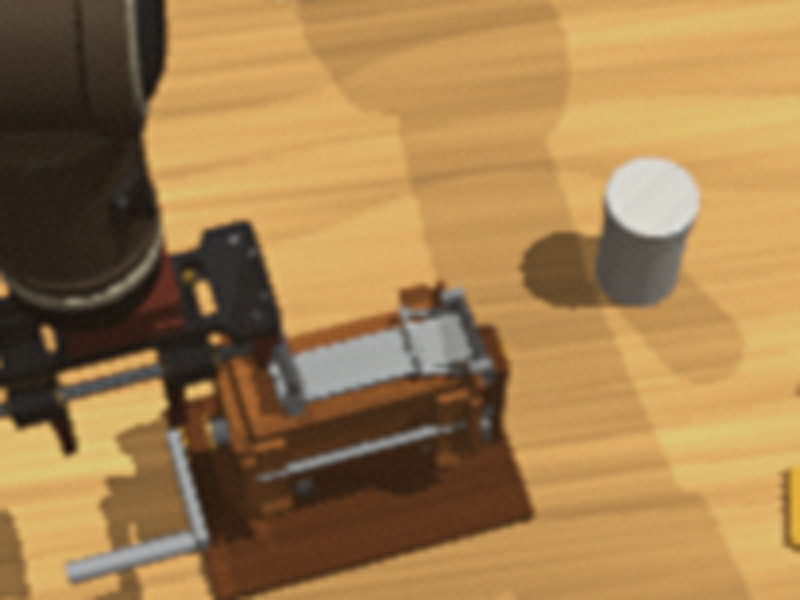

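The picture shows the crank on the other side ((135,560)) and clamp b shut on top with its grip bar at (285,375). Next I grasp that bar.

>>> servo_tool(
  motion=[-15,-25,0,0,-20,-35,0,0,-15,-28,0,0,-10,-15,0,0,0,0,20,0,0,0,30,0,0,0,25,0,0,0,15,0,0,0,10,0,0,0,5,0,0,0,0,0],
)

```text
time_s: 33.05
ee_pos: [0.5259, -0.0751, 0.1714]
tcp_rot: [-180.0, 0.0, 7.7]
ft_force: [-0.3, -0.1, 1.3]
grip_width: 0.595
finger_force: 0.0
```

>>> servo_tool(
  motion=[0,0,0,0,0,0,0,0,0,0,0,0,0,0,0,0,0,0,0,0,0,0,0,0],
  claw=0,
  force=35,
)

```text
time_s: 33.65
ee_pos: [0.5258, -0.072, 0.1719]
tcp_rot: [-179.8, 0.0, 7.8]
ft_force: [-1.1, 2.7, 3.6]
grip_width: 0.104
finger_force: 35.0
```

Run:
```python
from h import *
go(*st(0,-36,170.5),7.7)
th=np.r_[0:1.751:.0875]; y=84-120*np.cos(th)+27*np.sin(th); z=37.5+120*np.sin(th)+27*np.cos(th)
print([[round(-a,1),round(-b,1)] for a,b in zip(np.diff(y),np.diff(z))])
```

```text
t 33.65 pos [ 0.5258 -0.072   0.1719] rot [-1.7978e+02  1.0000e-02  7.7600e+00] F [-1.1  2.7  3.6]
 tool delta [-0.2  2.2  1.4] turn 0.001
[[np.float64(-2.8), np.float64(-10.4)], [np.float64(-3.7), np.float64(-10.1)], [np.float64(-4.6), np.float64(-9.7)], [np.float64(-5.4), np.float64(-9.3)], [np.float64(-6.2), np.float64(-8.8)], [np.float64(-7.0), np.float64(-8.2)], [np.float64(-7.6), np.float64(-7.6)], [np.float64(-8.3), np.float64(-6.9)], [np.float64(-8.8), np.float64(-6.1)], [np.float64(-9.3), np.float64(-5.3)], [np.float64(-9.8), np.float64(-4.5)], [np.float64(-10.1), np.float64(-3.6)], [np.float64(-10.4), np.float64(-2.7)], [np.float64(-10.6), np.float64(-1.8)], [np.float64(-10.7), np.float64(-0.9)], [np.float64(-10.8), np.float64(0.1)], [np.float64(-10.7), np.float64(1.0)], [np.float64(-10.6), np.float64(1.9)], [np.float64(-10.4), np.float64(2.9)], [np.float64(-10.1), np.float64(3.8)]]
```

Width 0.104 is about 9.2 mm, so the bar is held. Swing it open along its arc.

>>> servo_tool(
  motion=[0,-2.8,-10.4,0,0,-3.7,-10.1,0,0,-4.6,-9.7,0,0,-5.4,-9.3,0,0,-6.2,-8.8,0,0,-7,-8.2,0,0,-7.6,-7.6,0,0,-8.3,-6.9,0,0,-8.8,-6.1,0,0,-9.3,-5.3,0],
)

```text
time_s: 34.65
ee_pos: [0.5182, -0.0125, 0.2555]
tcp_rot: [179.9, -0.1, 7.6]
ft_force: [-0.2, -2.9, -5.3]
grip_width: 0.103
finger_force: 35.0
```

>>> servo_tool(
  motion=[0,-9.8,-4.5,0,0,-10.1,-3.6,0,0,-10.4,-2.7,0,0,-10.6,-1.8,0,0,-10.7,-0.9,0,0,-10.8,0,0,0,-10.7,1,0,0,-10.6,2,0,0,-10.4,3,0,0,-6,2,0,0,0,0,0],
)

```text
time_s: 35.75
ee_pos: [0.5038, 0.0907, 0.2592]
tcp_rot: [-179.8, -0.0, 7.8]
ft_force: [1.7, 6.8, 3.5]
grip_width: 0.104
finger_force: 35.0
```

Run:
```python
from h import *
go(*st(0,0,340),97.7)
print((get_obs()["ee_pos"][:2]-S)@[-np.sin(np.radians(PSI)),np.cos(np.radians(PSI))])
```

```text
t 35.75 pos [0.5038 0.0907 0.2592] rot [-1.7983e+02 -1.0000e-02  7.8400e+00] F [1.7 6.8 3.5]
 tool delta [ -0.5 130.3 -80.8] turn -1.568
0.13034557013835554
```

>>> servo_tool(
  motion=[0,0,0,0,0,0,0,0,0,0,0,0,0,0,-8,0,0,0,-15,0,0,0,-20,0,0,0,-25,0,0,0,-15,0,0,0,0,0],
  claw=20,
)

```text
time_s: 36.65
ee_pos: [0.5042, 0.0875, 0.3434]
tcp_rot: [180.0, -0.0, 7.7]
ft_force: [-0.5, 1.2, -1.1]
grip_width: 0.201
finger_force: 0.0
```

>>> servo_tool(
  motion=[0,25,0,0,0,35,0,0,0,40,0,0,0,30,0,0,0,0,0,-0.14,0,0,0,-0.14,0,0,0,-0.14,0,0,0,-0.14,0,0,0,-0.14,0,0,0,-0.14,0,0,0,-0.14,0,0,0,-0.14],
  claw=100,
)

```text
time_s: 37.85
ee_pos: [0.5205, -0.0415, 0.3405]
tcp_rot: [-179.8, 0.1, 72.2]
ft_force: [0.1, 0.6, 1.1]
grip_width: 0.998
finger_force: 0.0
```

>>> servo_tool(
  motion=[0,0,0,-0.14,0,0,0,-0.14,0,0,0,-0.14,0,0,0,-0.03,0,0,0,0],
)

```text
time_s: 38.35
ee_pos: [0.5209, -0.0417, 0.3413]
tcp_rot: [-179.9, -0.0, 97.5]
ft_force: [0.0, 0.5, -0.0]
grip_width: 0.999
finger_force: 0.0
```

Run:
```python
from h import *
go(*st(0,0,126.5),97.7)
s=snapshot("wrist"); save(s,"w4.png"); w=cloud(s)
m=((abs(w[...,2]-.134)<.004)&(np.linalg.norm(w[...,:2]-S,axis=2)<.08)); P=w[m]
A=np.c_[P[:,:2]-S,np.ones(len(P))]; print(np.linalg.lstsq(A,P[:,2],rcond=None)[0],rect(P[:,:2]))
t=w[(w[...,2]>.225)&(w[...,2]<.275)&(w[...,1]>.04)]; print("clamp b",len(t),rect(t[:,:2]) if len(t) else '')
```

```text
t 38.35 pos [ 0.5209 -0.0417  0.3413] rot [-1.7987e+02 -3.0000e-02  9.7480e+01] F [ 0.   0.5 -0. ]
 tool delta [  3.1   0.6 214.8] turn -0.004
[0.01478106 0.00029543 0.13384609] (array([519.5, -36. ]), array([ 90.2, 153.4]), 8.4)
clamp b 2643 (array([500.3,  79.3]), array([45.8, 31.4]), 6.9)
```

View pics/w4.png

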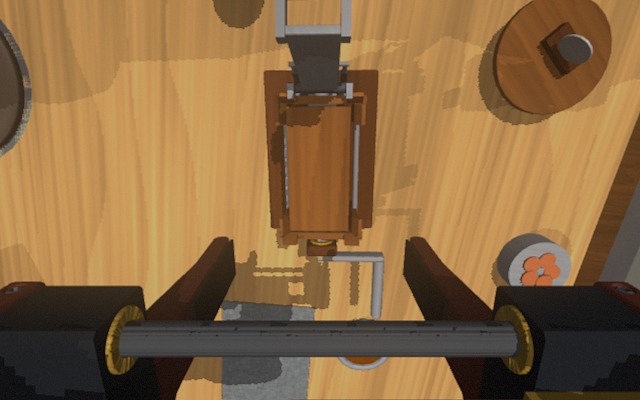

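The view shows clamp b standing open at (315,50), the tray seated in the pocket at (320,170), and the medals unseen inside. I grasp the tray.

>>> servo_tool(
  motion=[3,0.5,20,0,0,0,35,0,0,0,40,0,0,0,40,0,0,0,30,0,0,0,20,0,0,0,15,0,0,0,9,0,0,0,5,0,0,0,0,0],
)

```text
time_s: 39.4
ee_pos: [0.5215, -0.0386, 0.1284]
tcp_rot: [-180.0, -0.0, 97.6]
ft_force: [0.3, -0.3, 0.6]
grip_width: 1.0
finger_force: 0.0
```

>>> servo_tool(
  motion=[0,0,0,0,0,0,0,0,0,0,0,0,0,0,0,0,0,0,0,0,0,0,0,0],
  claw=0,
  force=30,
)

```text
time_s: 40.0
ee_pos: [0.5217, -0.0387, 0.129]
tcp_rot: [180.0, 0.0, 97.6]
ft_force: [-0.4, -0.3, 3.2]
grip_width: 0.73
finger_force: 29.9
```

>>> servo_tool(
  motion=[0,0,-4,0,0,0,-6,0,0,0,-8,0,0,0,-8,0,0,0,-8,0,0,0,-10,0,0,0,-15,0,0,0,-30,0,0,0,-40,0,0,0,-40,0,0,0,-20,0,0,0,0,0],
)

```text
time_s: 41.2
ee_pos: [0.523, -0.0384, 0.3213]
tcp_rot: [179.7, 0.1, 97.6]
ft_force: [0.6, -0.4, -1.9]
grip_width: 0.729
finger_force: 29.9
```

Run:
```python
from h import *
go(.475,-.390,.25,92)
s=snapshot("top"); w=cloud(s)
for d in cut_out("medal_1",s)[:2]: q=w[d["pixels"]]; print(d["conf"],rect(q[:,:2]),np.nanmedian(q[:,2]))
s=snapshot("scene"); w=cloud(s)
for d in cut_out("medal_1",s)[:2]: q=w[d["pixels"]]; print(d["conf"],rect(q[:,:2]),np.nanmedian(q[:,2]))
```

```text
t 41.2 pos [ 0.523  -0.0384  0.3213] rot [1.7965e+02 9.0000e-02 9.7620e+01] F [ 0.6 -0.4 -1.9]
 tool delta [-342.2  -94.2   71.3] turn 0.098
0.59 (array([490.3,  -6.2]), array([45.4, 78.4]), 89.4) 0.09774873011158297
0.68 (array([526.4, -69.5]), array([47.9, 49.2]), 71.0) 0.09794615148894886
0.66 (array([518.3,  -6.1]), array([53.3, 52.4]), 21.5) 0.09805523302798352
```

>>> servo_tool(
  motion=[-18,-5,0,0,-28,-8,0,0,-35,-10,0,0,-35,-10,0,0,-35,-10,0,0,-35,-10,0,0,-35,-10,0,0,-35,-10,0,0,-35,-10,0,0,-28,-6,0,0,-18,-5,0,0,-5,0,0,0.09],
)

```text
time_s: 42.6
ee_pos: [0.4723, -0.3923, 0.3157]
tcp_rot: [-179.8, -0.1, 92.3]
ft_force: [0.5, 0.2, -2.0]
grip_width: 0.729
finger_force: 29.9
```

>>> servo_tool(
  motion=[0,0,20,0,0,0,35,0,0,0,45,0,0,0,45,0,0,0,45,0,0,0,35,0,0,0,25,0,0,0,15,0,0,0,8,0,0,0,0,0],
)

```text
time_s: 43.6
ee_pos: [0.4737, -0.3896, 0.044]
tcp_rot: [-180.0, -0.1, 92.5]
ft_force: [-0.6, -0.8, -0.8]
grip_width: 0.731
finger_force: 29.9
```

>>> servo_tool(
  motion=[0,0,4,0,0,0,4,0,0,0,2,0,0,0,2,0,0,0,0,0],
)

```text
time_s: 44.1
ee_pos: [0.4741, -0.3903, 0.0331]
tcp_rot: [180.0, 0.0, 92.5]
ft_force: [0.3, -0.1, 0.6]
grip_width: 0.729
finger_force: 29.9
```

>>> servo_tool(
  motion=[0,0,0,0,0,0,0,0,0,0,0,0,0,0,0,0,0,0,-15,0,0,0,-30,0,0,0,-45,0,0,0,-45,0,0,0,-45,0,0,0,-45,0,0,0,-30,0,0,0,0,0],
  claw=100,
)

```text
time_s: 45.3
ee_pos: [0.4755, -0.3909, 0.2943]
tcp_rot: [179.6, 0.3, 92.5]
ft_force: [-0.3, -0.2, -0.7]
grip_width: 1.001
finger_force: 0.0
```

Run:
```python
from h import *
s=snapshot("wrist"); w=cloud(s)
m=((abs(w[...,2]-.037)<.003)&(np.linalg.norm(w[...,:2]-[.474,-.39],axis=2)<.09)); print(rect(w[m][:,:2]),np.percentile(w[m][:,2],[2,50,98]))
s=snapshot("scene"); save(s,"s6.png",(140,90,480,330),2.3)
w=cloud(s); k=(w[...,2]>.24)&(np.linalg.norm(w[...,:2]-st(0,137)[:2],axis=2)<.05); print("clamp b pts",k.sum()); go(.47,-.39,.3)
```

```text
(array([ 472.7, -387.5]), array([ 64.1, 131.3]), 2.5) [0.03540479 0.03704667 0.03868419]
clamp b pts 248
t 45.4 pos [ 0.4738 -0.39    0.289 ] rot [1.7991e+02 8.0000e-02 9.2470e+01] F [ 0.6  0.1 -0.1]
 tool delta [  0.2  -3.8 -11. ] turn 0.0
```

View pics/s6.png

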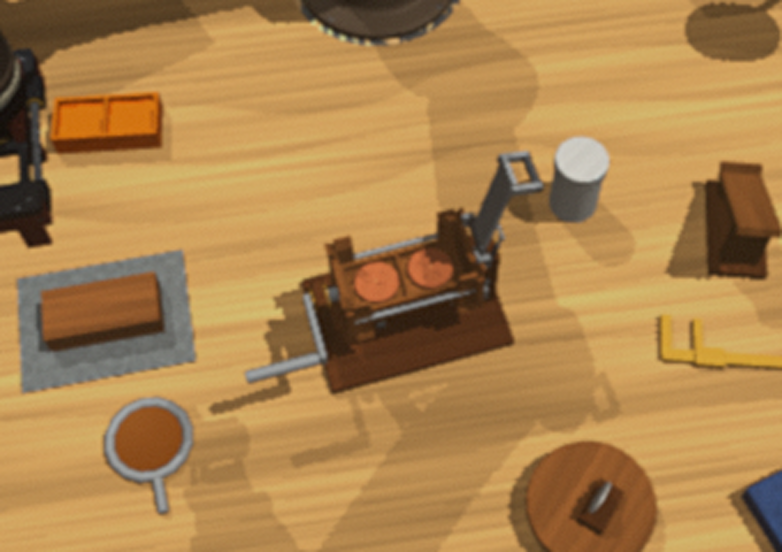

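The emptied tray lies mouth down on the mat at (100,310). Both medals are in the frame's tray at (375,280) and (430,268), the clamp is open at (515,175), and everything else is where it was.

```bash
python3 -c "
from cell import *
print(hand_in())"
```

```text
the job is handed in; nothing more can be done
None
```

The job is handed in at 45 s of the 72 s: the cradle was turned to its other stop, both medals lie in the tray left in the frame, clamp b stands open, and the emptied tray is mouth down on the mat; I didn't check the medals' reverse faces up close.

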